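# Clamp a laser barrel in its vee mount

### The arm

A 6-joint arm with a two-finger parallel gripper is mounted at the origin on the work surface. World frame = base frame: x ahead of the robot, y to its left, z up, the work surface at z = 0. Lengths are in m, angles in rad, forces in N, time in s.
With the tool pointing down it reaches from about 0.35 to 0.875 m from the base axis. Payload 15.5 kg.
Tool frame: the origin (TCP) lies midway between the tips of the shut fingers; the grasp point (between the pads) lies tcp_to_grasp behind it (tcp_to_grasp is the distance from the TCP to the grasp point, in m); z points along the fingers, y is the line along which they close (so a half turn about z gives the same grasp; the last joint's range is limited). The gripper opens to 85 mm and grips with 20 to 120 N. Pads are 22 mm wide; open, the fingers measure 114 mm over their backs; the gripper's body (76 mm by 85 mm) begins 54 mm behind the grasp point. The pads swing forward as they close: fully open they stand 13 mm farther back than shut.
Start: joints at [1.254, 0.494, 1.345, -0, 1.302, -0.096], TCP at [0.137, 0.61, 0.231] pointing down, gripper open.
Joint ranges: [-2.91, 2.91], [-0.82, 2.16], [0.22, 2.67], [-1.22, 4.37], [0.12, 2.79], [-3.08, 3.08]. Speed limits (rad/s): [1.89, 1.89, 2.57, 3.01, 3.01, 3.01].

### API

Orientations are given as a unit quaternion [w, x, y, z].
In Python, from station import read_state, capture, close_job, tcp_to_grasp gives the robot as it stands.
- The arm moves only by the shell command python3 -m handwheel 'ROWS' [OPENING]. ROWS is text: rows parted by semicolons, each of 6 numbers parted by spaces: the shift along the tool's x, y, z in units of 25 mm (1.0 is 25 mm), then the turn, a rotation vector about the tool's x, y, z in units of 8 degrees (1.0 is 8 degrees). In form: tx ty tz ax ay az; .... A call has 1 to 12 rows; each row is the pose to reach, as a shift and turn from the pose commanded when the call began, along the tool's axes at that moment; what a row does not reach only later rows make up. A row lasts 1/10 s, in which the tool goes at most 50 mm and 8.59 degrees, less where a joint would pass 70% of its speed; a pose out of reach is approached as far as the arm can. A call with a gripper value outside its range is refused whole. OPENING is the opening, from 0 (shut) to 1 (fully open), set as the call begins (- or left out, the last holds). The fingers move at their own pace and stop on an object; the grip force is fixed at half the most. Time passes only in rows, so rows that repeat a pose let the fingers close. It gives the time, the measured TCP pose, the force, the opening and the grip force at its end, in the units of the state.
- read_state(): the state, without advancing time (a new reading comes with each control period).
- capture(name): name is "scene" or "side" or "wrist"; returns a dict with "frame" (480x640x3 uint8, red, green, blue), "range_z" (480x640 float32, m along the optical axis (not along the pixel's ray), 0 where there is no reading), "camera_matrix" (3x3 intrinsics, pixels), "position" and "orientation" of the camera in the world; the wrist camera has in their place "tool_from_camera" (4x4, takes a point from camera to tool coordinates, whose origin is the TCP and whose axes are the flange's). Camera axes: x right, y up, looking along -z (the intrinsics and any distortion apply to the point x, -y, -z); pixel columns grow to the right and rows downward; lengths in m; the calibration is good to about 2 mm. A picture is of the moment at which its call begins: read the wrist's pose just before it.
- close_job(): hands the job in; it is judged then, once.
The state is a dict: "clock": time; "qpos": joint angles; "dq": joint speeds; "effort": joint torques, N m; "ee_pos": TCP position; "tcp_rot": TCP orientation; "force": force on the tool from outside, world axes, zero at the start; "moment": the same for the moment, N m; "opening": finger opening in m; "grasp_force": force on a finger pad.
Only numpy, scipy, OpenCV 4.12 (cv2) and the standard library are available. Lean on these libraries where they do the work, as an engineer would, in place of code of your own. Each camera call takes 0.05 s, during which the arm holds its last target. There are 200 camera calls.

### The job

Load the long aluminium laser barrel into the vee mount with the black base: lift the sprung clamp bar by its knob and turn it fully aside into its parking slot, take the barrel from the white rest and lay it gently (do not drop it) in the two vees, centred lengthwise. Then lift the bar, turn it back over the barrel and lower it so that it clamps the barrel down. Leave the short lens tube and the dropper bottle where they stand.

Things in the scene. Friction and masses are not known exactly. Their poses are not given: they have to be found in the camera images.
- barrel_center (a point): centre of the loose barrel: plain aluminium cylinder with narrow black bands, diameter 30, length 130, 0.2 kg; its long axis is this frame's y (either way round, it may have rolled). It starts lying in a white plastic rest
- rest: fixed white plastic rest, base plate 90 (x) x 130 (y) x 8, origin centre of its underside. Two low vees, 12 thick, 45 either side of its middle along y, carry the barrel along y with its axis 40 above the table; the middle is open for fingers
- seat (a point): where the barrel's centre belongs in the fixed black mount: half-way between its two grey 90 degree vees, 52 above the table. y: along a seated barrel; x: level, towards the clamp post; z up. Vees 14 thick, 47 either side of here along y (80 free between), mouths 48 wide, tops 3 above this point. Base plate 12 thick, reaches 50 to -x, 115 to +x, 65 to either y side
- post (a point): point on the vertical axis about which the clamp bar turns, 85 from the seat along the seat's +x, 105 above the table; it does not move. Beneath it the black clamp post, 55 wide, with an aluminium slotted collar, wall top 86 above the table
- knob (a point): middle of the black round upright knob on the free end of the clamp bar: diameter 20, from 17 above this point to 23 below, where it meets the bar. 125 from the turning axis; 105 above the table with the bar fully down. Bar: aluminium, 12 wide, 10 thick; under it, 85 from the axis, a rubber pad 22 x 12, its underside 46 below this point
- clamp_lift (a joint): how far the clamp bar is raised, m: 0 fully down (vees empty or bar parked), about 0.008 with its pad on a seated barrel, 0.035 the upper stop. A spring pulls it down with about 5 to 8 N. It turns from slot to slot only when raised more than 0.014
- clamp_turn (a joint): angle of the bar about the post, rad, counter-clockwise from above: 0 over the vees (knob on the seat's -x side), 1.57 parked aside (knob on the seat's -y side of the post); stops -0.08 and 1.65. Near 0 and 1.57 (within 0.1) it drops into a slot of the collar and is kept there; let go in between, it rests on the collar wall. Slight friction, no spring
- short_tube: bystander: short aluminium lens tube standing upright, diameter 31, height 45; origin at the centre of its underside
- dropper: bystander: small white dropper bottle with a red cap, diameter 28, height 75, standing; origin at the centre of its underside
There are look-alikes about, which are no part of the job. There is more than one size of the part that bears barrel_center; the job needs the largest. Leave any pink look-alike of the part that bears seat alone.

How it is judged:
On the way, in this order (a step that is already met when the one before it is completed fails the run):
1. the clamp bar is turned aside into its parking slot, the barrel not yet in the vees (value of joint clamp_turn above 1.35 rad and value of joint clamp_lift below 0.008 m and distance between barrel_center and seat above 0.08 m), for 0.2 s.
2. the barrel lies released in both vees while the bar is still aside (x of barrel_center in the frame of seat between -0.005 and 0.005 m and y of barrel_center in the frame of seat between -0.012 and 0.012 m and z of barrel_center in the frame of seat between -0.004 and 0.004 m and angle between the y axis of barrel_center and the y axis of seat, either way round below 0.08 rad and value of joint clamp_turn above 1.3 rad and contact force between the fingers and barrel below 0.2 N), for 0.2 s.
At the end, for the whole second after the job is handed in: The barrel lies at rest in both vees (axis within 5 mm sideways and 4 mm in height of the seat, within 12 mm of centred lengthwise, within 0.08 rad of the seat's direction) and the clamp bar is back over it (turned to under 0.15 rad) and down on it (raised 5 to 10.5 mm, i.e. its pad on the barrel) (x of barrel_center in the frame of seat between -0.005 and 0.005 m and y of barrel_center in the frame of seat between -0.012 and 0.012 m and z of barrel_center in the frame of seat between -0.004 and 0.004 m and angle between the y axis of barrel_center and the y axis of seat, either way round below 0.08 rad and value of joint clamp_turn below 0.15 rad and value of joint clamp_lift between 0.005 and 0.0105 m and linear speed of barrel below 0.03 m/s); the robot touches nothing.
It fails at once if the barrel is dropped: falls freely (out of the fingers) faster than 0.45 m/s (contact force between the fingers and barrel below 0.2 N and linear speed of barrel above 0.45 m/s).
It fails at once if a bystander is moved by more than 30 mm (distance of any of short_tube, dropper from where it was at the start of the episode above 0.03 m).
It also fails if it takes over 72 s, if anything falls off the work surface, if the arm or the gripper's body presses on something with over 40 N, if the wrist force passes 120 N, or if a joint passes its speed limit or range.

## Working session

There is one attempt and no reset: what is moved stays moved. The work goes in short steps, Python scripts to look and compute and a shell command to move; the robot and the scene stay as the last step left them, time stands still between calls to the robot, and variables do not carry over. Pictures are saved under pics/ and viewed, at most 10 in all, crops included, and the job is handed in when it is done.

```bash
mkdir -p pics; ls
cat > h.py <<'E'
import numpy as np, cv2
from scipy.spatial.transform import Rotation as R
from station import read_state, capture, tcp_to_grasp
def q2R(q): return R.from_quat([q[1],q[2],q[3],q[0]]).as_matrix()
def cam(name):
    s=read_state(); c=capture(name)
    if 'tool_from_camera' in c:
        T=np.eye(4);T[:3,:3]=q2R(s['tcp_rot']);T[:3,3]=s['ee_pos'];T=T@np.array(c['tool_from_camera'])
    else:
        T=np.eye(4);T[:3,:3]=q2R(c['orientation']);T[:3,3]=c['position']
    c['T']=T; return c
def cloud(c):
    K=np.array(c['camera_matrix']);z=c['range_z'];v,u=np.mgrid[:480,:640]
    p=np.stack([(u-K[0,2])/K[0,0]*z,-(v-K[1,2])/K[1,1]*z,-z],-1)
    w=p@c['T'][:3,:3].T+c['T'][:3,3]; w[z<=0]=np.nan; return w
def save(c,n): cv2.imwrite('pics/'+n+'.png',c['frame'][:,:,::-1])
E
python3 - <<'E'
from h import *
s=read_state();print(s,tcp_to_grasp)
for n in ['scene','side','wrist']:
    c=cam(n);save(c,n+'0');np.savez('pics/'+n+'0.npz',w=cloud(c),f=c['frame'],T=c['T'],K=c['camera_matrix']);print(n,{k:c[k] for k in c if k not in('frame','range_z')})
E
```

```text
pics
{'clock': 0.0, 'qpos': array([ 1.25453741e+00,  4.94204637e-01,  1.34613719e+00, -1.23659982e-05,
        1.30253112e+00, -9.55313719e-02]), 'dq': array([-0.00025324, -0.00095815,  0.00051123, -0.00038292,  0.00168998,
       -0.00051543]), 'effort': array([-5.82603476e-03, -8.82157230e+01, -3.83847749e+01, -6.08996997e-04,
        1.01972531e-02, -1.20635709e-04]), 'ee_pos': array([0.13674015, 0.60947446, 0.23068487]), 'tcp_rot': array([-1.25039277e-04,  1.10138212e-01,  9.93916075e-01, -6.27846096e-04]), 'force': array([ 0.24371322, -0.0786938 , -0.75596256]), 'moment': array([ 0.00169292, -0.00715996, -0.00843391]), 'grasp_force': 0.0, 'opening': 0.08519060544482467} 0.0187
scene {'camera_matrix': array([[456.01971299,   0.        , 316.46155372],
       [  0.        , 456.01971299, 238.85885706],
       [  0.        ,   0.        ,   1.        ]]), 'position': array([0.80223724, 0.712038  , 0.5535686 ]), 'orientation': array([0.21362681, 0.12109385, 0.45322514, 0.85690538]), 'T': array([[-0.87939973, -0.25635037,  0.40117403,  0.80223724],
       [ 0.47588148, -0.49790111,  
[... 902 characters left out ...]
    , 400.53619891, 231.80692882],
       [  0.        ,   0.        ,   1.        ]]), 'tool_from_camera': array([[-5.50603376e-04,  9.53669477e-01,  3.00855823e-01,
         7.75700060e-02],
       [ 9.99999808e-01,  4.39133750e-04,  4.38132839e-04,
        -1.45900198e-03],
       [ 2.85717970e-04,  3.00856007e-01, -9.53669535e-01,
        -1.42596635e-01],
       [ 0.00000000e+00,  0.00000000e+00,  0.00000000e+00,
         1.00000000e+00]]), 'T': array([[ 0.2195217 , -0.93051937, -0.29316193,  0.06082473],
       [ 0.97560665,  0.20895366,  0.06730549,  0.6252394 ],
       [-0.0013718 , -0.30078575,  0.95369075,  0.37336524],
       [ 0.        ,  0.        ,  0.        ,  1.        ]])}
```

View pics/scene0.png

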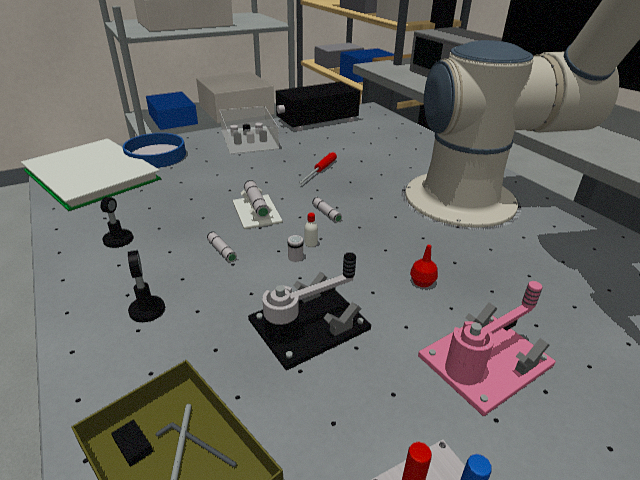

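View pics/side0.png

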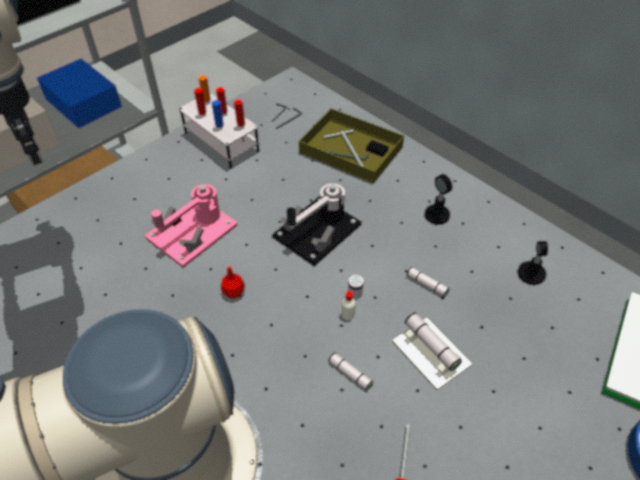

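The scene view shows the black mount around (310,310) with its knob at (349,265), and the barrel on the white rest at (256,200), with the tube at (296,247) and the dropper at (311,230). In the side view the mount is at (318,225), its knob at (291,215) and the rest at (432,350).

```bash
cat > m.py <<'E'
from h import *
for n,kb,cb,mb,rb,others in [
 ('scene',(342,250,358,278),(264,284,300,310),(245,270,375,368),(230,175,285,230),{'tube':(285,232,305,263),'drop':(302,210,320,248)}),
 ('side',(284,204,299,228),(318,182,348,204),(268,180,365,266),(390,305,475,390),{'tube':(345,272,366,298),'drop':(338,290,358,322)})]:
    d=np.load(f'pics/{n}0.npz');w=d['w'];f=d['f'].astype(int)
    def box(b): return w[b[1]:b[3],b[0]:b[2]].reshape(-1,3),f[b[1]:b[3],b[0]:b[2]].reshape(-1,3)
    print('==',n)
    p,c=box(kb);m=(c.max(1)<70)&(p[:,2]>.075);q=p[m];print('knob n',len(q),np.nanpercentile(q,[2,50,98],axis=0).round(4))
    t=q[q[:,2]>np.nanpercentile(q[:,2],98)-.004];print('knob top',t.mean(0).round(4),len(t))
    p,c=box(cb);q=p[(p[:,2]>.07)];print('collar',np.nanpercentile(q,[2,50,98],axis=0).round(4))
    p,c=box(mb);m=(c.max(1)<60)&(abs(p[:,2]-.012)<.006);q=p[m];print('base n',len(q),q[:,2].mean())
    r=cv2.minAreaRect((q[:,:2]*1000).astype(np.float32));print(r)
    p,c=box(rb);m=(c.min(1)>140)&(abs(p[:,2]-.008)<.005);q=p[m];print('rest',len(q),q[:,2].mean(),cv2.minAreaRect((q[:,:2]*1000).astype(np.float32)))
    q=p[p[:,2]>.043];mu=q.mean(0);u,s,v=np.linalg.svd(q-mu,full_matrices=False);print('barrel',len(q),mu.round(4),v[0].round(3),np.percentile((q-mu)@v[0],[0,1,99,100]).round(4),q[:,2].max())
    for k,b in others.items():
        p,c=box(b);q=p[p[:,2]>.02];print(k,np.nanpercentile(q,[2,50,98],axis=0).round(3).tolist())
E
python3 m.py
```

```text
== scene
knob n 290 [[0.4615 0.2147 0.0849]
 [0.4728 0.2259 0.1091]
 [0.4785 0.2303 0.124 ]]
knob top [0.4699 0.2216 0.1227] 76
collar [[0.5634 0.2023 0.0747]
 [0.5949 0.228  0.0873]
 [0.6199 0.2487 0.1057]]
base n 3432 0.013031515650972542
((541.846435546875, 219.68299865722656), (164.91046142578125, 129.08526611328125), 4.481260776519775)
rest 580 0.00954411938249024 ((476.80670166015625, -180.55072021484375), (161.3710479736328, 89.38400268554688), 81.54087829589844)
barrel 416 [ 0.4837 -0.1535  0.0527] [ 0.136  0.99  -0.02 ] [-0.0775 -0.0765  0.0561  0.0573] 0.05903989798213782
tube [[0.465, 0.023, 0.021], [0.481, 0.044, 0.041], [0.492, 0.052, 0.048]]
drop [[0.416, 0.003, 0.021], [0.43, 0.015, 0.046], [0.466, 0.045, 0.077]]
== side
knob n 140 [[0.4572 0.2092 0.0793]
 [0.463  0.2146 0.1089]
 [0.4735 0.2243 0.1239]]
knob top [0.466  0.2172 0.1222] 36
collar [[0.5551 0.1981 0.0726]
 [0.5859 0.2188 0.0855]
 [0.6175 0.2481 0.105 ]]
base n 1934 0.01238137909040199
((536.3900146484375, 214.81900024414062), (164.23077392578125, 132.16082763671875), 7.031743049621582)
rest 1974 0.007396571605984917 ((496.5894775390625, -162.32635498046875), (193.77182006835938, 177.1175079345703), 44.458351135253906)
barrel 968 [ 0.4743 -0.1663  0.0523] [-0.147 -0.989 -0.006] [-0.0693 -0.0673  0.0618  0.0628] 0.061222319374092726
tube [[0.419, 0.003, 0.022], [0.469, 0.029, 0.045], [0.489, 0.05, 0.077]]
drop [[0.412, -0.006, 0.022], [0.421, 0.004, 0.048], [0.467, 0.031, 0.077]]
```

```bash
python3 -m handwheel '-20.4 -11.8 -2.8 0 0 12; -20.4 -11.8 -2.8 0 0 12; -20.4 -11.8 -2.8 0 0 12; -20.4 -11.8 -2.8 0 0 12; -20.4 -11.8 -2.8 0 0 12; -20.4 -11.8 -2.8 0 0 12; -20.4 -11.8 -2.8 0 0 12; -20.4 -11.8 -2.8 0 0 12; -20.4 -11.8 -2.8 0 0 12; -20.4 -11.8 -2.8 0 0 12; -20.4 -11.8 -2.8 0 0 12; -20.4 -11.8 -2.8 0 0 12'; python3 -m handwheel '0 0 0 0 0 8.2; 0 0 0 0 0 8.2; 0 0 0 0 0 8.2; 0 0 0 0 0 8.2; 0 0 0 0 0 8.2; 0 0 0 0 0 8.2; 0 0 0 0 0 8.2; 0 0 0 0 0 8.2; 0 0 0 0 0 8.2; 0 0 0 0 0 8.2; 0 0 0 0 0 8.2; 0 0 0 0 0 8.2'
python3 - <<'E'
from h import *
c=cam('wrist');save(c,'w1');np.savez('pics/w1.npz',w=cloud(c),f=c['frame'],T=c['T'],K=c['camera_matrix']);s=read_state();print(s['ee_pos'],s['tcp_rot'],s['qpos'],s['dq'])
E
```

```text
clock: 1.35
ee_pos: [0.5714, 0.2082, 0.3014]
tcp_rot: [0.0, 0.814, 0.58, -0.0]
force: [0.6, 1.0, 0.6]
opening: 0.0854
grasp_force: 0.0
clock: 2.55
ee_pos: [0.5699, 0.2103, 0.3013]
tcp_rot: [0.0, 0.999, 0.051, -0.0]
force: [-0.5, -0.1, -0.0]
opening: 0.0856
grasp_force: 0.0
[0.56986912 0.21031278 0.30125336] [ 9.02857862e-06  9.98712543e-01  5.07272746e-02 -2.49217406e-05] [ 2.55277288e-01  4.11614586e-01  1.28990076e+00 -7.62229576e-06
  1.44012978e+00  1.72457650e+00] [-1.87594281e-03 -3.67946042e-05 -7.19517569e-04  2.60325148e-03
 -9.63505099e-04  6.51831762e-03]
```

View pics/w1.png

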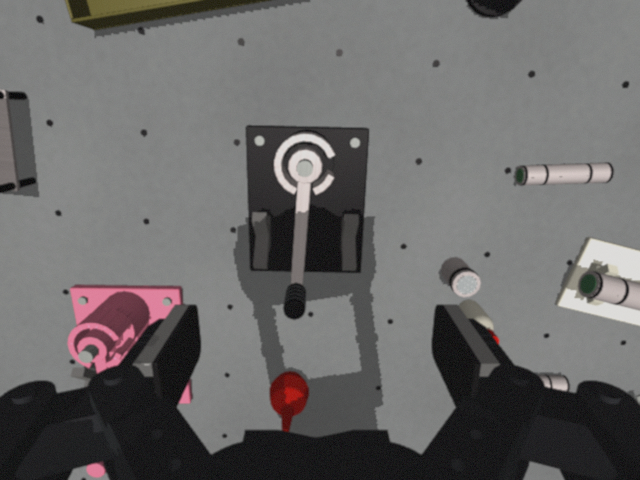

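The wrist view shows the mount base at x 247–368, y 126–272, the post boss at (304,167), the bar, and the knob near (294,300).

Run:
```python
from h import *
d=np.load('pics/w1.npz');w=d['w'];f=d['f'].astype(int);T=d['T'];K=d['K']
v,u=np.mgrid[:480,:640]
def reg(b): 
    m=np.zeros((480,640),bool);m[b[1]:b[3],b[0]:b[2]]=1;return m
m=reg((235,115,380,285))&(f.max(2)<60)&(abs(w[...,2]-.012)<.005);q=w[m];print('base',len(q),q[:,2].mean());rc=cv2.minAreaRect((q[:,:2]*1000).astype(np.float32));print(rc)
m=reg((275,275,315,325))&(w[...,2]>.08);q=w[m];print('knob',len(q),np.percentile(q,[1,50,99],axis=0).round(4).tolist())
t=q[q[:,2]>.117];print('top',len(t),t.mean(0).round(4),t.min(0).round(4),t.max(0).round(4),cv2.minEnclosingCircle((t[:,:2]*1000).astype(np.float32)))
m=reg((265,125,345,205))&(w[...,2]>.095);q=w[m];print('boss',len(q),q.mean(0),cv2.minAreaRect((q[:,:2]*1000).astype(np.float32)))
m=reg((265,125,345,205))&(abs(w[...,2]-.086)<.004);q=w[m];print('collar',len(q),cv2.minEnclosingCircle((q[:,:2]*1000).astype(np.float32)))
# bar direction
m=reg((285,215,312,285))&(w[...,2]>.07)&(w[...,2]<.095);q=w[m];l=cv2.fitLine((q[:,:2]*1000).astype(np.float32),cv2.DIST_L2,0,.01,.01).ravel();print('bar',len(q),q[:,2].mean(),l,np.degrees(np.arctan2(l[1],l[0])))
# vees
for b in [(250,208,274,268),(338,208,364,272)]:
    m=reg(b)&(w[...,2]>.03);q=w[m];print('vee',len(q),cv2.minAreaRect((q[:,:2]*1000).astype(np.float32)),np.percentile(q[:,2],[1,99]))
```

```text
base 9878 0.011994067226298791
((541.3988647460938, 217.40145874023438), (164.27365112304688, 129.84930419921875), 4.530313968658447)
knob 794 [[0.4609, 0.2095, 0.0808], [0.476, 0.2191, 0.1156], [0.485, 0.2288, 0.1232]]
top 376 [0.4706 0.2192 0.1214] [0.4592 0.2094 0.117 ] [0.4797 0.2288 0.1236] ((469.42718505859375, 219.1509552001953), 10.270320892333984)
boss 237 [0.59443114 0.22162703 0.10347765] ((594.0780029296875, 221.64468383789062), (13.643238067626953, 13.577142715454102), 5.795544624328613)
collar 1129 ((589.1507568359375, 221.49423217773438), 32.53440475463867)
bar 874 0.08206920994715973 [9.9985343e-01 1.7121283e-02 5.1222913e+02 2.2003728e+02] 0.98102516
vee 806 ((506.3909912109375, 261.76397705078125), (60.5080451965332, 14.20303726196289), 4.8348164558410645) [0.03068576 0.05510549]
vee 776 ((513.567138671875, 168.13992309570312), (60.54316329956055, 14.267433166503906), 4.549513816833496) [0.03073542 0.05507533]
```

```bash
python3 -m handwheel '-2 -0.38 0.5 0 0 0.3; -3.96 -0.76 1.5 0 0 0.59; -3.96 -0.76 3 0 0 0.59; -3.96 -0.76 4.5 0 0 0.59; -3.96 -0.76 6 0 0 0.59; -3.96 -0.76 7 0 0 0.59; -3.96 -0.76 8 0 0 0.59; -3.96 -0.76 8.5 0 0 0.59; -3.96 -0.76 8.5 0 0 0.59; -3.96 -0.76 8.5 0 0 0.59'; python3 -m handwheel '0 0 0 0 0 0; 0 0 0 0 0 0; 0 0 0 0 0 0; 0 0 0 0 0 0; 0 0 0 0 0 0; 0 0 0 0 0 0; 0 0 0 0 0 0; 0 0 0 0 0 0' 0.1
```

```text
clock: 3.6
ee_pos: [0.4697, 0.2194, 0.0891]
tcp_rot: [-0.0, 1.0, 0.009, 0.0]
force: [0.6, -0.2, 0.2]
opening: 0.0853
grasp_force: 0.0
clock: 4.4
ee_pos: [0.4694, 0.2193, 0.089]
tcp_rot: [-0.0, 1.0, 0.009, 0.0]
force: [-2.3, -0.8, 5.6]
opening: 0.0186
grasp_force: 58.4
```

```bash
python3 -m handwheel '0 0 -0.3 0 0 0; 0 0 -0.65 0 0 0; 0 0 -1 0 0 0; 0 0 -1 0 0 0; 0 0 -1 0 0 0'; python3 -m handwheel '0.05 0.68 0 0 0 -0.97; 0.18 1.35 0 0 0 -1.95; 0.41 1.99 0 0 0 -2.92; 0.72 2.59 0 0 0 -3.9; 1.11 3.15 0 0 0 -4.87; 1.58 3.65 0 0 0 -5.84; 2.1 4.07 0 0 0 -6.82; 2.68 4.43 0 0 0 -7.79; 3.3 4.7 0 0 0 -8.77; 3.95 4.89 0 0 0 -9.74; 4.63 4.99 0 0 0 -10.71; 5.3 4.99 0 0 0 -11.69'; python3 -m handwheel '0 0 0 0 0 0; 0 0 0 0 0 0'
```

```text
clock: 4.9
ee_pos: [0.4697, 0.2193, 0.114]
tcp_rot: [-0.0, 1.0, 0.009, 0.0]
force: [4.3, 1.4, -7.3]
opening: 0.0186
grasp_force: 58.7
clock: 6.1
ee_pos: [0.6045, 0.0976, 0.1133]
tcp_rot: [-0.001, 0.677, 0.736, 0.0]
force: [2.1, 10.3, -7.8]
opening: 0.0183
grasp_force: 58.8
clock: 6.3
ee_pos: [0.604, 0.0978, 0.113]
tcp_rot: [-0.001, 0.678, 0.735, 0.0]
force: [2.4, 9.0, -7.6]
opening: 0.0184
grasp_force: 58.9
```

```bash
python3 -m handwheel '0 0 0.3 0 0 0; 0 0 0.65 0 0 0; 0 0 1 0 0 0; 0 0 1 0 0 0; 0 0 1 0 0 0'; python3 -m handwheel '0 0 0 0 0 0; 0 0 0 0 0 0; 0 0 0 0 0 0; 0 0 0 0 0 0; 0 0 0 0 0 0' 0.7;  python3 -m handwheel '0 0 -1 0 0 0; 0 0 -2.5 0 0 0; 0 0 -4.5 0 0 0; 0 0 -6 0 0 0;0 0 -7 0 0 0; 0 0 -7 0 0 0' 1
python3 - <<'E'
from h import *
c=cam('scene');save(c,'s2');w=cloud(c);f=c['frame'].astype(int)
m=(f.max(2)<75)&(w[...,2]>.085)&(w[...,2]<.14)&(np.hypot(w[...,0]-.604,w[...,1]-.097)<.03);q=w[m];print(len(q),np.percentile(q,[1,50,99],axis=0).round(4).tolist())
E
```

```text
clock: 6.8
ee_pos: [0.6044, 0.0976, 0.0889]
tcp_rot: [-0.0, 0.679, 0.735, 0.001]
force: [1.9, 5.7, 1.2]
opening: 0.0185
grasp_force: 59.9
clock: 7.3
ee_pos: [0.6041, 0.0969, 0.0887]
tcp_rot: [-0.0, 0.678, 0.735, -0.0]
force: [-0.1, 0.8, 0.3]
opening: 0.0596
grasp_force: 0.0
clock: 7.9
ee_pos: [0.6058, 0.097, 0.2677]
tcp_rot: [0.002, 0.678, 0.735, 0.002]
force: [0.3, 0.6, -0.6]
opening: 0.0851
grasp_force: 0.0
257 [[0.5945, 0.0928, 0.0858], [0.6053, 0.1046, 0.1092], [0.613, 0.1091, 0.1246]]
```

```bash
python3 -m handwheel '-8.6 -5.7 0.7 0 0 1.58; -8.6 -5.7 0.7 0 0 1.58; -8.6 -5.7 0.7 0 0 1.58; -8.6 -5.7 0.7 0 0 1.58; -8.6 -5.7 0.7 0 0 1.58; -8.6 -5.7 0.7 0 0 1.58; -8.6 -5.7 0.7 0 0 1.58; -8.6 -5.7 0.7 0 0 1.58; -8.6 -5.7 0.7 0 0 1.58'
python3 - <<'E'
from h import *
c=cam('wrist');save(c,'w2');w=cloud(c);np.savez('pics/w2.npz',w=w,f=c['frame'],T=c['T'],K=c['camera_matrix']);s=read_state();print(s['ee_pos'],s['tcp_rot'],s['qpos'])
f=c['frame'].astype(int)
near=np.hypot(w[...,0]-.476,w[...,1]+.163)<.085
q=w[near&(w[...,2]>.047)&(w[...,2]<.06)];print(len(q),q.mean(0));r=cv2.minAreaRect((q[:,:2]*1000).astype(np.float32));print(r,q[:,2].max())
q=w[near&(w[...,2]>.052)&(w[...,2]<.06)];r=cv2.minAreaRect((q[:,:2]*1000).astype(np.float32));print(r)
near=np.hypot(w[...,0]-.476,w[...,1]+.163)<.1
q=w[near&(f.min(2)>100)&(abs(w[...,2]-.008)<.003)];print('rest',cv2.minAreaRect((q[:,:2]*1000).astype(np.float32)))
E
```

```text
clock: 8.85
ee_pos: [0.4797, -0.1276, 0.246]
tcp_rot: [-0.0, 0.755, 0.656, 0.0]
force: [0.8, 1.0, 0.1]
opening: 0.0851
grasp_force: 0.0
[ 0.47975407 -0.12755937  0.24608135] [-1.35052470e-04  7.54667531e-01  6.56107384e-01  1.81003599e-05] [-3.80327641e-01  2.97174091e-01  1.63394640e+00  1.66351621e-04
  1.21069584e+00 -2.40888096e-01]
4136 [ 0.47988466 -0.16052993  0.05265334]
((479.4084167480469, -164.02655029296875), (130.54690551757812, 27.29587745666504), 81.55572509765625) 0.05707414935784372
((479.6330871582031, -164.37982177734375), (129.96568298339844, 20.52973747253418), 81.75043487548828)
rest ((478.84881591796875, -168.2278289794922), (130.27853393554688, 90.0631103515625), 81.01145935058594)
```

View pics/w2.png

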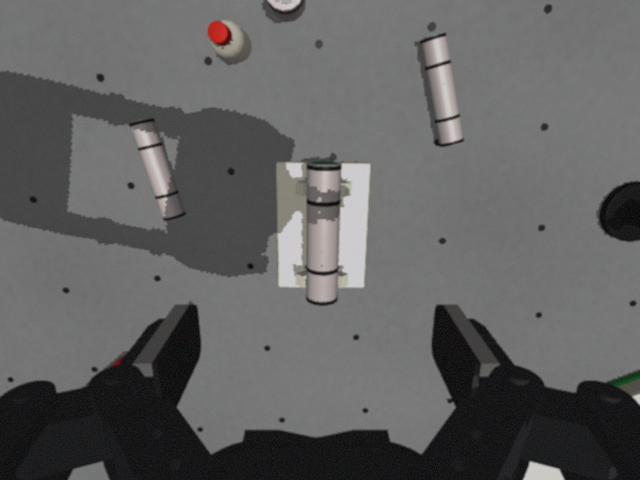

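The wrist view shows the 130 mm barrel from (323,160) to (322,303) on the white rest, with both smaller barrels and the bystanders well clear.

```bash
python3 -m handwheel '-0.8 0.1 1 0 0 0.04; -1.45 0.19 2.5 0 0 0.04; -1.45 0.19 4.5 0 0 0.04; -1.45 0.19 6 0 0 0.04; -1.45 0.19 7.5 0 0 0.04; -1.45 0.19 8.4 0 0 0.04; -1.45 0.19 8.96 0 0 0.04; -1.45 0.19 8.96 0 0 0.04; -1.45 0.19 8.96 0 0 0.04'; python3 -m handwheel '0 0 0 0 0 0; 0 0 0 0 0 0; 0 0 0 0 0 0; 0 0 0 0 0 0; 0 0 0 0 0 0; 0 0 0 0 0 0; 0 0 0 0 0 0' 0.2;python3 -m handwheel '0 0 0 0 0 0; 0 0 -0.1 0 0 0;  0 0 -0.5 0 0 0; 0 0 -1 0 0 0; 0 0 -2 0 0 0; 0 0 -2 0 0 0; 0 0 -2 0 0 0'
python3 - <<'E'
from h import *
c=cam('wrist');save(c,'w3');w=cloud(c);np.savez('pics/w3.npz',w=w,f=c['frame'],T=c['T']);s=read_state();print(s['ee_pos'],s['tcp_rot'])
E
```

```text
clock: 9.8
ee_pos: [0.4792, -0.1647, 0.0224]
tcp_rot: [-0.0, 0.757, 0.654, -0.0]
force: [-0.6, -0.0, -0.3]
opening: 0.0856
grasp_force: 0.0
clock: 10.5
ee_pos: [0.4804, -0.1659, 0.0231]
tcp_rot: [0.002, 0.757, 0.653, 0.001]
force: [5.4, 1.5, 8.1]
opening: 0.0284
grasp_force: 58.5
clock: 11.2
ee_pos: [0.4791, -0.1654, 0.0732]
tcp_rot: [0.001, 0.757, 0.653, 0.0]
force: [-0.6, 0.2, -2.0]
opening: 0.0285
grasp_force: 59.3
[ 0.47873285 -0.16522558  0.07260156] [2.05136411e-04 7.57056372e-01 6.53349525e-01 7.61487321e-05]
```

View pics/w3.png

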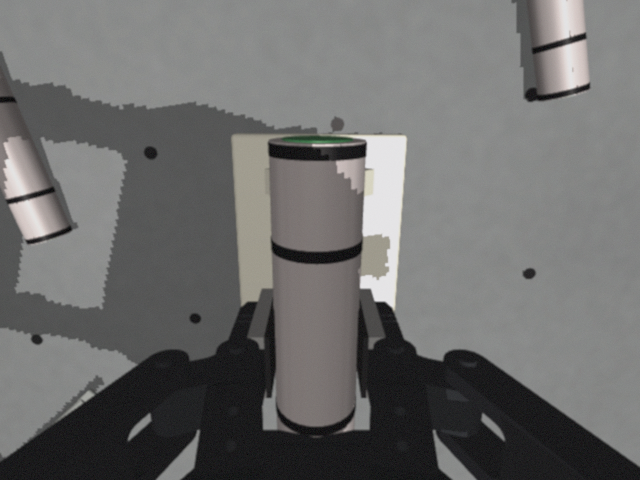

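The barrel is held between the pads; it spans (318,140) to (315,430).

Run:
```python
from h import *
d=np.load('pics/w3.npz');w=d['w'];f=d['f'].astype(int)
s=read_state();Rt=q2R(s['tcp_rot']);p=(w-s['ee_pos'])@Rt
m=(abs(p[...,1])<.02)&(abs(p[...,2]+.03)<.012)&(abs(p[...,0])<.09)
m[:, :265]=0;m[:,372:]=0
q=p[m];print(len(q),np.percentile(q,[0,1,50,99,100],axis=0).round(4).tolist())
for a,b in [(-.075,-.055),(-.055,-.03),(-.03,0),(0,.03),(.03,.055),(.055,.075)]:
    k=q[(q[:,0]>a)&(q[:,0]<b)]
    if len(k): print(a,b,len(k),'top z',np.percentile(k[:,2],2).round(4),'y',np.percentile(k[:,1],[1,99]).round(4))
print('end rows z', [(i,np.nanmedian(p[i,300:335],0).round(4).tolist()) for i in (136,140,146,425,430,434)])
```

```text
27689 [[-0.0408, -0.018, -0.042], [-0.0331, -0.0154, -0.0387], [0.0214, -0.0003, -0.0306], [0.0657, 0.0155, -0.0208], [0.0664, 0.0188, -0.018]]
-0.055 -0.03 817 top z -0.0328 y [-0.0151  0.0138]
-0.03 0 6742 top z -0.0388 y [-0.0157  0.0151]
0 0.03 8538 top z -0.0386 y [-0.016   0.0167]
0.03 0.055 7474 top z -0.033 y [-0.0144  0.014 ]
0.055 0.075 4118 top z -0.0331 y [-0.0142  0.0141]
end rows z [(136, [0.0662, 0.0001, -0.0122]), (140, [0.0662, 0.0, -0.0275]), (146, [0.065, 0.0, -0.0324]), (425, [-0.0293, 0.0001, -0.032]), (430, [-0.0314, 0.0001, -0.0321]), (434, [-0.0325, 0.0002, -0.0326])]
```

```bash
python3 -m handwheel '0 0 -1.2 0 0 0; 0.3 0 -2.6 0 0 -0.1; 1.5 -0.1 -3.6 0 0 -0.2; 3 -0.2 -3.6 0 0 -0.4; 4.8 -0.3 -3.6 0 0 -0.6; 6.6 -0.4 -3.6 0 0 -0.8; 8.4 -0.55 -3.6 0 0 -1; 10.2 -0.66 -3.6 0 0 -1.2; 12 -0.8 -3.6 0 0 -1.4; 13.6 -0.9 -3.6 0 0 -1.6; 14.7 -0.99 -3.6 0 0 -1.61; 15.18 -0.99 -3.6 0 0 -1.61';python3 -m handwheel '0 0 0 0 0 0; 0 0 0 0 0 0; 0 0 0 0 0 0'
python3 - <<'E'
from h import *
s=read_state();Rt=q2R(s['tcp_rot']);print(s['ee_pos'],np.degrees(np.arctan2(Rt[1,0],Rt[0,0])),s['opening'],s['grasp_force'])
c=cam('wrist');save(c,'w4');w=cloud(c);p=(w-s['ee_pos'])@Rt
print([(i,np.nanmedian(p[i,300:335],0).round(4).tolist()) for i in (140,146,300)])
t=np.array([.5095,.2149,.052])-(s['ee_pos']+Rt@[.001,0,-.018]);print('tool shift units',(Rt.T@t/.025).round(3))
E
```

```text
clock: 12.45
ee_pos: [0.5092, 0.216, 0.1615]
tcp_rot: [-0.0, 0.678, 0.735, -0.0]
force: [0.5, -1.0, -1.3]
opening: 0.0287
grasp_force: 59.6
clock: 12.75
ee_pos: [0.5097, 0.2125, 0.1621]
tcp_rot: [-0.0, 0.679, 0.734, -0.0]
force: [-0.6, -0.0, -1.6]
opening: 0.0283
grasp_force: 59.6
[0.50967655 0.21249936 0.16209892] 94.39882472392267 0.02825011506675561 59.57724630832672
[(140, [0.0665, -0.0006, -0.0271]), (146, [0.0653, -0.0006, -0.0317]), (300, [0.0185, -0.0006, -0.0311])]
tool shift units [5.800e-02 3.000e-03 5.124e+00]
```

```bash
python3 -m handwheel '0.06 0 0.8 0 0 0; 0.06 0 2 0 0 0; 0.06 0 3.2 0 0 0; 0.06 0 4.1 0 0 0; 0.06 0 4.5 0 0 0; 0.06 0 4.7 0 0 0; 0.06 0 4.85 0 0 0; 0.06 0 4.95 0 0 0; 0.06 0 5.02 0 0 0; 0.06 0 5.02 0 0 0; 0.06 0 5.02 0 0 0'
python3 -c "
from h import *
s=read_state();print(s['ee_pos'],s['force'],s['moment'])"
```

```text
clock: 13.9
ee_pos: [0.5099, 0.2154, 0.0371]
tcp_rot: [0.0, 0.679, 0.734, 0.0]
force: [-0.3, -0.3, -1.4]
opening: 0.0281
grasp_force: 59.6
[0.50987576 0.21537551 0.03713158] [-0.27008015 -0.33196788 -1.35041893] [ 0.01158841 -0.03101316 -0.02744733]
```

```bash
python3 -m handwheel '0 0 0.04 0 0 0; 0 0 0.08 0 0 0; 0 0 0.1 0 0 0; 0 0 0.1 0 0 0; 0 0 0.1 0 0 0'; python3 -m handwheel '0 0 0.02 0 0 0; 0 0 0.04 0 0 0; 0 0 0.04 0 0 0; 0 0 0.04 0 0 0'
```

```text
clock: 14.4
ee_pos: [0.5101, 0.2153, 0.0351]
tcp_rot: [0.0, 0.679, 0.734, 0.0]
force: [-3.6, -1.2, 16.6]
opening: 0.0283
grasp_force: 61.6
clock: 14.8
ee_pos: [0.5102, 0.2154, 0.035]
tcp_rot: [0.001, 0.679, 0.734, 0.001]
force: [-6.8, -3.7, 34.7]
opening: 0.0281
grasp_force: 63.4
```

```bash
python3 -m handwheel '0 0 -0.05 0 0 0; 0 0 -0.05 0 0 0; 0 0 -0.05 0 0 0'; python3 -m handwheel '0 0 0 0 0 0; 0 0 0 0 0 0; 0 0 0 0 0 0; 0 0 0 0 0 0; 0 0 0 0 0 0' 0.6; python3 -m handwheel '0 0 -1 0 0 0; 0 0 -2.5 0 0 0; 0 0 -4.5 0 0 0; 0 0 -6 0 0 0; 0 0 -7.5 0 0 0; 0 0 -8.5 0 0 0;0 0 -8.5 0 0 0'
python3 - <<'E'
from h import *
c=cam('wrist');save(c,'w5');w=cloud(c)
near=(np.hypot(w[...,0]-.5095,w[...,1]-.2149)<.072)
q=w[near&(w[...,2]>.057)&(w[...,2]<.075)];print(len(q),q[:,2].max(),cv2.minAreaRect((q[:,:2]*1000).astype(np.float32)))
s=read_state();print(s['ee_pos'],s['clock'])
c=cam('scene');w=cloud(c);f=c['frame'].astype(int)
m=(f.max(2)<75)&(w[...,2]>.085)&(w[...,2]<.14)&(np.hypot(w[...,0]-.604,w[...,1]-.097)<.03);q=w[m];print(len(q),np.percentile(q,[1,50,99],axis=0).round(4).tolist())
E
```

```text
clock: 15.1
ee_pos: [0.5101, 0.2153, 0.0352]
tcp_rot: [0.0, 0.679, 0.734, 0.0]
force: [-2.7, -1.5, 14.3]
opening: 0.028
grasp_force: 61.0
clock: 15.6
ee_pos: [0.5097, 0.2153, 0.0344]
tcp_rot: [-0.0, 0.679, 0.734, -0.0]
force: [0.1, 0.6, -0.1]
opening: 0.0514
grasp_force: 0.0
clock: 16.3
ee_pos: [0.5112, 0.2158, 0.2506]
tcp_rot: [0.002, 0.679, 0.734, 0.003]
force: [-0.4, 0.1, -0.4]
opening: 0.0511
grasp_force: 0.0
5214 0.07497241613011357 ((537.4349975585938, 218.76962280273438), (86.93165588378906, 130.8519744873047), 4.483094692230225)
[0.51036061 0.21550244 0.24848   ] 16.35
258 [[0.5946, 0.0918, 0.0856], [0.6051, 0.1046, 0.1095], [0.6127, 0.1085, 0.1246]]
```

View pics/w5.png

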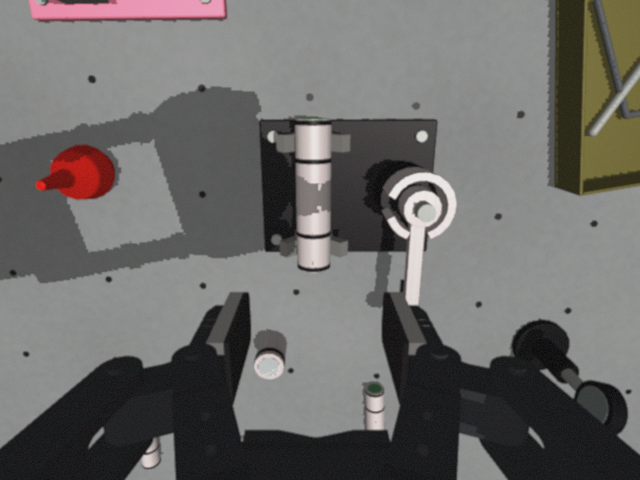

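The barrel lies across both vees, from (313,120) to (313,268). The bar is parked at (415,265).

```bash
python3 -m handwheel '-1.6 1.1 0 0 0 0; -3.3 2.2 0 0 0 0; -5.02 3.36 0.5 0 0 0; -5.02 3.36 1.5 0 0 0; -5.02 3.36 1.5 0 0 0; -5.02 3.36 1.5 0 0 0' 1
python3 - <<'E'
from h import *
s=read_state();Rt=q2R(s['tcp_rot']);print(s['ee_pos'],np.degrees(np.arctan2(Rt[1,0],Rt[0,0])),(Rt.T@(np.array([.604,.097,.089])-s['ee_pos'])/.025).round(3))
c=cam('side');w=cloud(c);d=w-[.5095,.2149,0];a=np.radians(4.5);X=d[...,0]*np.cos(a)+d[...,1]*np.sin(a);Y=-d[...,0]*np.sin(a)+d[...,1]*np.cos(a)
q=(abs(X)<.02)&(abs(Y)<.09)&(w[...,2]>.05)&(w[...,2]<.08);print(q.sum(),np.percentile(Y[q],[0,1,99,100]),np.percentile(w[...,2][q],[50,99]))
for lo,hi in((-.06,-.03),(.03,.06)):
    k=q&(Y>lo)&(Y<hi)&(w[...,2]>.06);print(np.median(X[k]),np.percentile(w[...,2][k],98))
E
```

```text
clock: 17.0
ee_pos: [0.6022, 0.0971, 0.2086]
tcp_rot: [-0.001, 0.679, 0.734, -0.001]
force: [0.6, -0.1, -0.4]
opening: 0.0853
grasp_force: 0.0
[0.60215416 0.0970722  0.20859249] 94.47011751996006 [-0.01   0.088  4.783]
735 [-0.06460379 -0.06346221  0.06666903  0.07012308] [0.06407166 0.07066699]
-0.0057554032433169925 0.06998237880552362
-0.005582657707408671 0.07047442993483648
```

```bash
python3 -m handwheel '0 0.09 1.2 0 0 0; 0 0.09 2.6 0 0 0; 0 0.09 3.7 0 0 0; 0 0.09 4.4 0 0 0; 0 0.09 4.78 0 0 0; 0 0.09 4.78 0 0 0; 0 0.09 4.78 0 0 0'; python3 -m handwheel '0 0 0 0 0 0; 0 0 0 0 0 0; 0 0 0 0 0 0; 0 0 0 0 0 0; 0 0 0 0 0 0; 0 0 0 0 0 0; 0 0 0 0 0 0; 0 0 0 0 0 0' 0.1; python3 -m handwheel '0 0 -0.3 0 0 0; 0 0 -0.65 0 0 0; 0 0 -1 0 0 0; 0 0 -1.08 0 0 0; 0 0 -1.08 0 0 0; 0 0 -1.08 0 0 0'; python3 -c "
from h import *
s=read_state();Rt=q2R(s['tcp_rot']);print(s['ee_pos'],np.degrees(np.arctan2(Rt[1,0],Rt[0,0])),s['force'])"
```

```text
clock: 17.75
ee_pos: [0.606, 0.0974, 0.0913]
tcp_rot: [0.001, 0.679, 0.734, 0.001]
force: [0.1, -0.4, 0.0]
opening: 0.0852
grasp_force: 0.0
clock: 18.55
ee_pos: [0.6056, 0.0968, 0.0902]
tcp_rot: [0.0, 0.679, 0.734, 0.0]
force: [0.1, -2.6, 5.2]
opening: 0.0186
grasp_force: 58.5
clock: 19.15
ee_pos: [0.6053, 0.097, 0.1169]
tcp_rot: [-0.0, 0.679, 0.734, -0.0]
force: [-0.3, 1.9, -7.8]
opening: 0.0187
grasp_force: 58.8
[0.6053468  0.09698874 0.11687186] 94.46873969437635 [-0.31746295  1.94048314 -7.81545194]
```

```bash
python3 -m handwheel '0.04 -0.66 0 0 0 0.94; 0.16 -1.3 0 0 0 1.89; 0.36 -1.93 0 0 0 2.83; 0.65 -2.52 0 0 0 3.77; 1.01 -3.07 0 0 0 4.71; 1.44 -3.57 0 0 0 5.66; 1.94 -4 0 0 0 6.6; 2.48 -4.37 0 0 0 7.54; 3.07 -4.67 0 0 0 8.48; 3.69 -4.88 0 0 0 9.43; 4.34 -5.01 0 0 0 10.37; 4.99 -5.05 0 0 0 11.3'; python3 -m handwheel '0 0 0 0 0 0; 0 0 0 0 0 0; 0 0 0 0 0 0'; python3 -c "
from h import *
s=read_state();Rt=q2R(s['tcp_rot']);p=s['ee_pos'];print(p,np.degrees(np.arctan2(Rt[1,0],Rt[0,0])),s['force'],np.degrees(np.arctan2(.2216-p[1],.5942-p[0])))"
```

```text
clock: 20.35
ee_pos: [0.4691, 0.2119, 0.1168]
tcp_rot: [0.0, 0.999, 0.033, -0.0]
force: [-0.9, 1.5, -7.1]
opening: 0.0183
grasp_force: 58.8
clock: 20.65
ee_pos: [0.4694, 0.211, 0.1167]
tcp_rot: [0.0, 0.999, 0.036, -0.001]
force: [-4.5, 2.4, -7.1]
opening: 0.0181
grasp_force: 58.8
[0.46940853 0.21096941 0.11674697] 4.168379279713388 [-4.46216835  2.43563284 -7.07355909] 4.869090711214229
```

```bash
python3 -m handwheel '0 0 0.25 0 0 0; 0 0 0.5 0 0 0; 0 0 0.65 0 0 0; 0 0 0.74 0 0 0; 0 0 0.74 0 0 0; 0 0 0.74 0 0 0'; python3 -m handwheel '0 0 0 0 0 0; 0 0 0 0 0 0; 0 0 0 0 0 0; 0 0 0 0 0 0; 0 0 0 0 0 0; 0 0 0 0 0 0' 1; python3 -m handwheel '0 0 -1 0 0 0; 0 0 -2.5 0 0 0; 0 0 -4 0 0 0; 1 0 -6 0 0 0; 3 0 -7.5 0 0 0; 4 0 -8 0 0 0;4 0 -8 0 0 0;4 0 -8 0 0 0;4 0 -8 0 0 0'
python3 - <<'E'
from h import *
s=read_state();print(s['ee_pos'],s['clock'])
c=cam('wrist');save(c,'w6');w=cloud(c);f=c['frame'].astype(int)
q=w[(np.hypot(w[...,0]-.4696,w[...,1]-.2118)<.025)&(w[...,2]>.118)&(w[...,2]<.15)&(f.max(2)<90)];print('knob top',len(q),q.mean(0),np.percentile(q[:,2],[50,95]),cv2.minEnclosingCircle((q[:,:2]*1000).astype(np.float32)))
d=w-[.5095,.2149,0];a=np.radians(4.5);X=d[...,0]*np.cos(a)+d[...,1]*np.sin(a);Y=-d[...,0]*np.sin(a)+d[...,1]*np.cos(a)
m=(abs(X)<.02)&(abs(Y)<.08)&(w[...,2]>.06)&(w[...,2]<.072);print('barrel',np.percentile(Y[m],[1,99]),np.percentile(w[...,2][m],99),[np.percentile(X[m&(Y>l)&(Y<l+.03)],[1,99]).round(4).tolist() for l in(-.06,.03)])
E
```

```text
clock: 21.25
ee_pos: [0.4694, 0.2108, 0.0985]
tcp_rot: [0.0, 0.999, 0.036, -0.001]
force: [-5.3, 2.9, -3.3]
opening: 0.0186
grasp_force: 59.8
clock: 21.85
ee_pos: [0.47, 0.2114, 0.0986]
tcp_rot: [-0.0, 0.999, 0.036, 0.0]
force: [-0.4, -0.1, -0.0]
opening: 0.0855
grasp_force: 0.0
clock: 22.75
ee_pos: [0.5685, 0.2184, 0.2975]
tcp_rot: [0.0, 0.999, 0.036, -0.001]
force: [-0.8, 0.0, -0.2]
opening: 0.0855
grasp_force: 0.0
[0.56846214 0.21835922 0.29753339] 22.75
knob top 458 [0.4720897  0.20988433 0.12800335] [0.12915106 0.13048266] ((470.35308837890625, 209.74375915527344), 10.309272766113281)
barrel [-0.06182825  0.06544647] 0.06813771386758816 [[-0.0126, 0.0127], [-0.0115, 0.0124]]
```

View pics/w6.png

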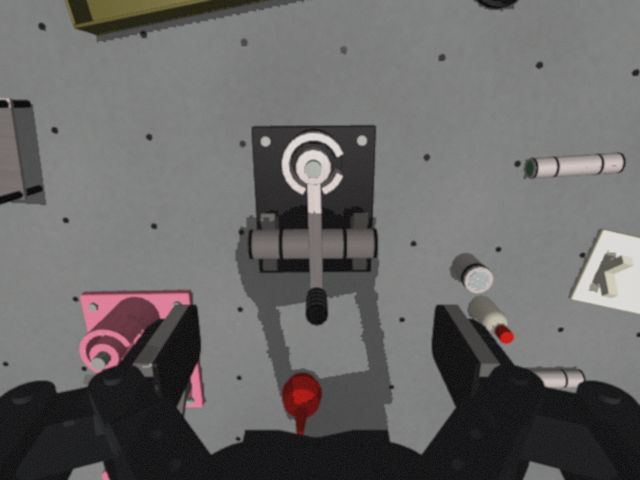

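The bar is over the barrel, with the knob at (317,305). The knob top is about 8 mm higher than with the bar fully down, so the pad is on the barrel. The barrel is centred within about 2 mm and the robot is clear of everything.

```bash
python3 -c "
from station import close_job
print(close_job())"
```

```text
the job is handed in; nothing more can be done
None
```

The job is handed in, with the barrel seated in both vees, centred to about 2 mm, and the clamp bar turned back over it and down (raised about 8 mm). The lens tube and dropper bottle were never touched; the hand-in call returned no verdict.

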